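Load the slide carrier into the needle dispensing station

TASK

Press the station's front flap inward at its upper edge until its catch lets go and the flap drops open, flat in front of the machine. Then take the slide carrier by its upright grip, slide it over the lowered flap into the guides until the ring drawn on its slide is centred under the dispensing needle, and let go of it so that it lies flat there. Do not touch the needle, and do not knock over the black-capped bottle or the beaker beside the station.

Things in the scene. Friction and masses are not known exactly. Their poses are not given: they have to be found in the camera images.
- station: fixed white dispensing station, 172 mm wide, 165 mm deep, 113 mm high in front (146 at the back), clear roof and side windows. Origin: on the bench under the middle of the flap's hinge, at the machine's front; x points into it, z up. Its flat bed is 12 mm above the bench, from the hinge to x = 110 mm; the doorway behind the flap is 160 mm wide and 92 mm high
- guide_mouth (a point): point on the station's bed at x = 18 mm, y = 0 of the station, 12 mm above the bench, same axes as the station: from here two guides, 7 mm high, leave a channel 64 mm wide along x up to x = 110 mm, centred on y = 0; in front of it they flare to about 72 mm wide at the hinge
- flap (a joint): front flap, white framed window 156 wide, 92 high, 8 mm thick, hinged along its lower edge at x = 0, z = 12 mm of the station; closed, its outer face is at x = -8 mm, upper edge 104 mm above the bench. Rad: 0 closed and caught, negative pressed inward (stop -0.07), 1.57 open: lying level, outward to x = -92 mm, its inner face up and flush with the bed. It cannot be pulled open
- press_pad (a point): centre of a round rubber pad, 18 mm, on the flap's outer face, 80 mm from the hinge, mid-width (closed: x = -9.5, y = 0, z = 92 mm of the station); moves with the flap. Press here along the station's +x: 3 to 6 mm with about 4 to 5 N (stop at 6 mm) frees the catch; when the finger draws back, the sprung flap swings out and down in about 1 s and stays open
- catch (a point): the catch's steel pin on the flap's inner face (12 mm out of it, 70 mm from the hinge, 70 mm to the station's +y side); with the plunger beside it it stands 15 mm out of the flap, so it sticks up from the open flap at y = 58 to 76 mm of the station, clear of the carrier's way
- carrier_grip (a point): centre of the black upright grip of the loose slide carrier (130 g): 44 mm along x, 14 along y, 45 high; this point is 30.5 mm above the carrier's underside, the grip's top 53 mm. The carrier is an aluminium plate 190 x 60 x 8 mm from 25 mm behind to 165 mm ahead of this point; x points from grip to leading end. It starts flat on the bench, left or right of the station
- ring (a point): centre of a black ring, 13 mm across, drawn on the glass slide clipped on the carrier's centre line; 9.5 mm above the carrier's underside, 118 to 138 mm ahead of carrier_grip along x, depending on how the slide was clipped. The slide does not shift by itself
- needle: thin steel dispensing needle, 2 mm thick, hanging point down from a fixed arm in the station. Origin: its tip, at x = 52 mm, y = 0, z = 27.5 mm of the station, 6 mm above the glass of a slide whose carrier lies on the bed
- bottle_amber: brown reagent bottle with a black cap, 46 mm wide, 97 mm high, standing; origin under its centre
- beaker: small clear beaker, 45 mm wide, 57 mm high, standing; origin under its centre

How it is judged:
By the outcome, as a careful person would: the job done as asked, in the order asked, and still so for the second after the job is handed in, with the robot touching nothing.
It also fails if it takes over 64 s, if anything falls off the work surface, if the arm or the gripper's body presses on something with over 40 N, if the wrist force passes 120 N, or if a joint passes its speed limit or range.

ROBOT

A 6-joint arm with a two-finger parallel gripper is mounted at the origin on a cart in front of the work surface, level with it; the furniture and walls round the work are solid. World frame = base frame: x ahead of the robot, y to its left, z up, the work surface at z = 0. Lengths are in m, angles in rad, forces in N, time in s.
With the tool pointing down it reaches from about 0.3 to 0.75 m from the base axis. Payload 8.5 kg.
Tool frame: the origin (TCP) lies at the very end of the fingers, on their centre line; the grasp point (between the pads) lies 19 mm behind it; z points along the fingers, y is the line along which they close (so a half turn about z gives the same grasp; the last joint's range is limited). The gripper opens to 85 mm and grips with 20 to 120 N. Pads are 22 mm wide; open, the fingers measure 114 mm over their backs; the gripper's body (76 mm by 85 mm) begins 54 mm behind the grasp point. The pads swing forward as they close: fully open they stand 13 mm farther back than shut.
Start: joints at [1.053, 0.381, 1.297, -0, 1.464, -0.215], TCP at [0.164, 0.525, 0.231] pointing down, gripper open.
Joint ranges: [-3.11, 3.11], [-0.89, 2.33], [0.22, 2.48], [-1.42, 4.56], [0.17, 2.85], [-2.88, 2.88]. Speed limits (rad/s): [2.39, 2.39, 3.14, 3.14, 3.14, 3.14].

INTERFACE

Orientations are given as a 3x3 rotation matrix whose columns are the frame's x, y, z axes.
In Python, from station import * gives the robot as it stands. The module is installed in compiled form; this text tells all that it offers.
- The arm moves only by the shell command python3 -m handwheel 'ROWS' [FORCE]. ROWS is JSON, a list of rows, each a list of 7 numbers: the closure in counts, from 0 (fully open) to 255 (shut), then the shift along the tool's x, y, z in cm, then the turn, a rotation vector about the tool's x, y, z in rad. A call has exactly 8 rows; each row is the pose to reach, as a shift and turn from the pose commanded when the call began, along the tool's axes at that moment; what a row does not reach only later rows make up. A row lasts 1/10 s, in which the tool goes at most 50 mm and 8.59 degrees, less where a joint would pass 70% of its speed; a pose out of reach is approached as far as the arm can. A call with a gripper value outside its range is refused whole. The fingers move at their own pace and stop on an object; FORCE is the grip in N (left out, the last holds). Time passes only in rows, so rows that repeat a pose let the fingers close, or fill a call up. It gives the time, the measured TCP pose, the force, the opening and the grip force at its end, in the units of the state.
- sense(): the state, without advancing time (a new reading comes with each control period).
- get_image(name): name is "side" or "top"; returns a dict with "frame" (400x640x3 uint8, red, green, blue), "z_map" (400x640 float32, m along the optical axis (not along the pixel's ray), 0 where there is no reading), "intrinsics" (3x3 intrinsics, pixels), "dist_coeffs" ([k1, k2, p1, p2, k3] as OpenCV has them; the pictures are not rectified), "extrinsics" (4x4, takes a point from world to camera coordinates). Camera axes: x right, y down, z forward; pixel columns grow to the right and rows downward; lengths in m; the calibration is good to about 2 mm. A picture is of the moment at which its call begins.
- finish_job(): hands the job in; it is judged then, once.
The state is a dict: "clock": time; "joints": joint angles; "dq": joint speeds; "joint_torque": joint torques, N m; "position": TCP position; "tcp_rot": TCP orientation; "wrist_force": force on the tool from outside, world axes, zero at the start; "torque": the same for the moment, N m; "gripper_width": finger opening in m; "grasp_force": force on a finger pad.
Only numpy, scipy, OpenCV 4.12 (cv2) and the standard library are available. Lean on these libraries where they do the work, as an engineer would, in place of code of your own. Each camera call takes 0.05 s, during which the arm holds its last target. There are 200 camera calls.

## Working session

There is one attempt and no reset: what is moved stays moved. The work goes in short steps, Python scripts to look and compute and a shell command to move; the robot and the scene stay as the last step left them, time stands still between calls to the robot, and variables do not carry over. Pictures are saved under pics/ and viewed, at most 10 in all, crops included, and the job is handed in when it is done.

```bash
mkdir -p pics; cat > h.py <<'E'
from station import *
import numpy as np, cv2
def grab(n):
    d=get_image(n); cv2.imwrite; return d
def save(d,f,crop=None,s=1):
    im=cv2.cvtColor(d["frame"],cv2.COLOR_RGB2BGR)
    if crop: x0,y0,x1,y1=crop; im=im[y0:y1,x0:x1]
    cv2.imwrite("pics/"+f,cv2.resize(im,None,fx=s,fy=s,interpolation=cv2.INTER_CUBIC))
def ray(d,px):
    K=np.array(d["intrinsics"]);D=np.array(d["dist_coeffs"]);E=np.array(d["extrinsics"])
    u=cv2.undistortPoints(np.array(px,float).reshape(-1,1,2),K,D).reshape(-1,2)
    R=E[:3,:3];t=E[:3,3]
    return -R.T@t, np.c_[u,np.ones(len(u))]@R, E
def atz(d,px,z):
    o,v,_=ray(d,px); z=np.broadcast_to(z,len(v)); return o+v*((z-o[2])/v[:,2])[:,None]
def deep(d,px):
    o,v,_=ray(d,px); q=np.array(px).astype(int)
    return o+v*d["z_map"][q[:,1],q[:,0]][:,None]
def proj(d,P):
    E=np.array(d["extrinsics"]); 
    return cv2.projectPoints(np.array(P,float).reshape(-1,1,3),cv2.Rodrigues(E[:3,:3])[0],E[:3,3],np.array(d["intrinsics"]),np.array(d["dist_coeffs"]))[0].reshape(-1,2)
E
python3 - <<'E'
from h import *
np.set_printoptions(precision=3,suppress=True)
for n in("side","top"):
    d=get_image(n); save(d,n+"0.png",s=1.25); np.save(n+"0.npy",d,allow_pickle=True)
    o,v,E=ray(d,[[320,200]]); print(n,o,v)
print(sense())
E
```

```text
side [ 0.086 -0.599  0.688] [[ 0.513  0.601 -0.613]]
top [0.471 0.029 1.2  ] [[ 0.106 -0.032 -0.994]]
{'clock': 0.1, 'joints': array([ 1.053,  0.381,  1.298,  0.   ,  1.464, -0.215]), 'dq': array([ 0.001, -0.002, -0.002, -0.   , -0.001, -0.   ]), 'joint_torque': array([  0.005, -44.922, -23.166,  -0.   ,   0.004,  -0.   ]), 'position': array([0.164, 0.525, 0.231]), 'tcp_rot': array([[-0.955,  0.298, -0.001],
       [ 0.298,  0.955, -0.001],
       [ 0.   , -0.001, -1.   ]]), 'wrist_force': array([-0.046, -0.476,  0.095]), 'torque': array([-0.007,  0.043, -0.003]), 'grasp_force': 0.0, 'gripper_width': 0.08499430863762776}
```

View pics/side0.png

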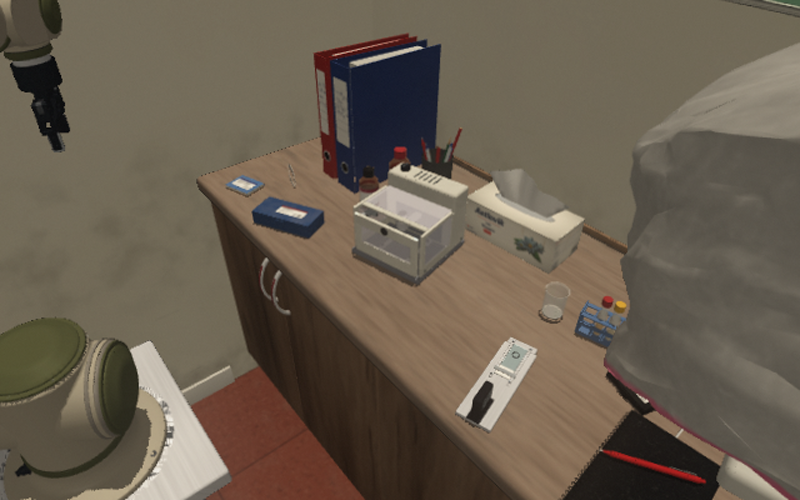

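View pics/top0.png

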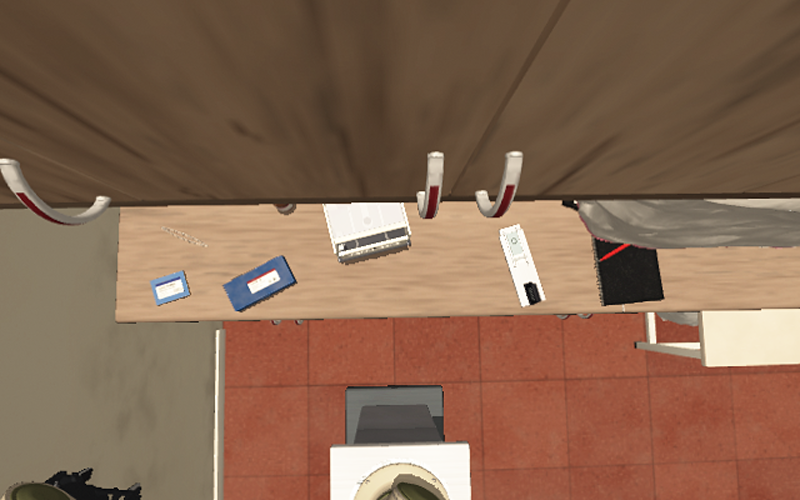

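The side view shows the station at about (410,225), the carrier at (497,385) and the beaker at (553,300). The bottle is behind the station at about (368,180). In the top view the station front is at (373,250), the carrier runs from (532,292) to (512,230), and a cupboard overhangs the rear.

```bash
python3 - <<'E'
from h import *
np.set_printoptions(precision=3,suppress=True)
S=np.load("side0.npy",allow_pickle=True).item();T=np.load("top0.npy",allow_pickle=True).item()
def c(d,x0,y0,w,h,s): return cv2.resize(d["frame"][y0:y0+h,x0:x0+w,::-1],(int(w*s),int(h*s)),interpolation=cv2.INTER_CUBIC)
a=c(S,275,125,100,100,4);b=c(S,360,265,80,80,5)
t1=c(T,255,155,80,80*3//8*2,5)[:200];t2=c(T,395,175,40,75,4)
im=np.zeros((600,800,3),np.uint8); im[:400,:400]=a; im[:400,400:]=b
im[400:600,:400]=c(T,255,165,100,50,4); im[400:600,400:]=c(T,380,175,80,40,5) if 0 else cv2.rotate(c(T,395,175,50,100,4),cv2.ROTATE_90_CLOCKWISE)
cv2.imwrite("pics/c0.png",im)
o=deep(T,[[320,20],[340,140],[300,190],[410,190],[425,234],[345,148]]);print(o)
print(deep(S,[[294,148],[442,232],[397,310]]))
E
```

```text
[[ 0.583  0.021  1.008]
 [ 0.583 -0.008  0.767]
 [ 0.629  0.049  0.012]
 [ 0.624 -0.278  0.009]
 [ 0.492 -0.307  0.042]
 [ 0.561 -0.008  0.82 ]]
[[ 0.706  0.247  0.067]
 [ 0.768 -0.238  0.043]
 [ 0.542 -0.305  0.01 ]]
```

View pics/c0.png

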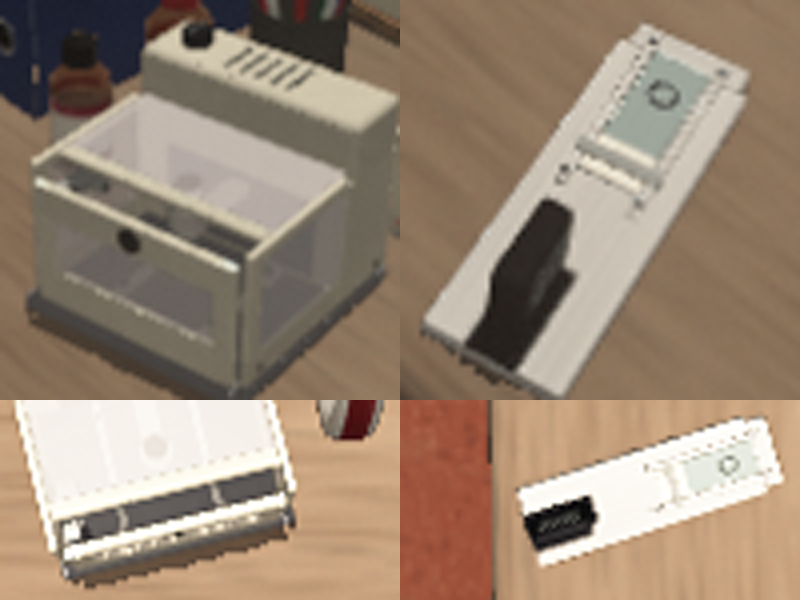

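Enlarged: the pad is at side pixel (307,185) and the flap's top edge runs (284.5,170.5)–(335,192). The ring is at side (412.6,284) and top (411,192.5). The grip top is at top (425.5,234).

```bash
python3 - <<'E'
from h import *
np.set_printoptions(precision=3,suppress=True)
S=np.load("side0.npy",allow_pickle=True).item();T=np.load("top0.npy",allow_pickle=True).item()
print("pad side",atz(S,[[307,185]],.092),deep(S,[[307,185],[304,188]]))
e=atz(S,[[284.5,170.5],[335,192]],.104);print("edge",e,np.linalg.norm(e[1]-e[0]))
e=atz(T,[[271.5,203],[326,191.2]],.104);print("edge top",e,np.linalg.norm(e[1]-e[0]))
e=atz(S,[[282,203],[334.5,224.5]],0);print("base",e,np.linalg.norm(e[1]-e[0]))
print("ring",atz(S,[[412.6,284]],.0095),atz(T,[[411.25,192.5]],.0095))
print("grip top",atz(T,[[425.5,234.2]],.053))
print("plate",atz(S,[[364.4,331],[392,344],[408.4,270],[429.6,280]],.008))
o,v,_=ray(T,[[320,160],[320,164],[345,175],[410,172]]);print("cab z",[ (o+u*(x-o[0])/u[0]) for u,x in zip(v,[.583,.583,.55,.55])])
print("handles",deep(T,[[344,170],[345,150],[390,165],[411,125]]))
print("bottle cap",deep(S,[[295,137]]),"beaker", atz(S,[[440,252]],.0),atz(T,[[230,166]],.097))
print("binders/tissue",deep(S,[[275,140],[300,110],[380,185],[425,195],[435,210]]))
E
```

```text
pad side [[0.599 0.052 0.092]] [[0.597 0.049 0.095]
 [0.598 0.063 0.077]]
edge [[ 0.584  0.124  0.104]
 [ 0.622 -0.025  0.104]] 0.15357046179067926
edge top [[ 0.582  0.125  0.104]
 [ 0.612 -0.023  0.104]] 0.1512736179882009
base [[ 0.575  0.131  0.   ]
 [ 0.626 -0.024  0.   ]] 0.16237953594701088
ring [[ 0.619 -0.281  0.009]] [[ 0.616 -0.281  0.01 ]]
grip top [[ 0.491 -0.306  0.053]]
plate [[ 0.459 -0.297  0.008]
 [ 0.479 -0.35   0.008]
 [ 0.645 -0.248  0.008]
 [ 0.657 -0.297  0.008]]
cab z [array([0.583, 0.011, 0.661]), array([0.583, 0.01 , 0.633]), array([ 0.55 , -0.016,  0.732]), array([ 0.55 , -0.089,  0.746])]
handles [[ 0.547 -0.01   0.781]
 [ 0.56  -0.008  0.817]
 [ 0.562 -0.07   0.728]
 [ 0.578 -0.068  0.838]]
bottle cap [[0.717 0.255 0.097]] beaker [[ 0.752 -0.255  0.   ]] [[0.687 0.239 0.097]]
binders/tissue [[ 0.718  0.362  0.039]
 [ 0.79   0.325  0.134]
 [ 0.824  0.009  0.014]
 [ 0.839 -0.13   0.053]
 [ 0.843 -0.165  0.024]]
```

```bash
cat >> h.py <<'E'
def go(p,yaw,tilt=0):
    """tool shift (cm) and turn to reach TCP p, tool down, tool x at heading yaw"""
    from scipy.spatial.transform import Rotation as R
    s=sense(); A=s["tcp_rot"]; c,q=np.cos(yaw),np.sin(yaw)
    B=np.array([[c,q,0],[q,-c,0],[0,0,-1.]])
    print("shift",np.round(A.T@(np.array(p)-s["position"])*100,2),"turn",np.round(R.from_matrix(A.T@B).as_rotvec(),3))
E
python3 -m handwheel '[[255,-4,-2.8,0,0,0,-0.1],[255,-8,-5.6,0,0,0,-0.2],[255,-12,-8.4,0,0,0,-0.3],[255,-16,-11.2,0,0,0,-0.4],[255,-20,-14,0,0,0,-0.5],[255,-24,-16.8,0,0,0,-0.527],[255,-28,-19.6,0,0,0,-0.527],[255,-32,-22.4,0,0,0,-0.527]]' 40
python3 -c "
from h import *
go([.54,.037,.085],np.pi+.225)"
```

```text
clock: 0.9
position: [0.4034, 0.2139, 0.2312]
tcp_rot: [[-0.975, -0.222, -0.0], [-0.222, 0.975, 0.0], [0.0, 0.0, -1.0]]
wrist_force: [0.2, 0.4, -0.5]
gripper_width: -0.0
grasp_force: 0.0
shift [ -9.39 -20.29  14.62] turn [ 0.    -0.    -0.001]
```

```bash
python3 -m handwheel '[[255,-1.6,-3.5,0,0,0,0],[255,-3.5,-7.5,0,0,0,0],[255,-5.4,-11.6,2,0,0,0],[255,-7.2,-15.6,5,0,0,0],[255,-9,-19.5,8.5,0,0,0],[255,-9.4,-20.3,12,0,0,0],[255,-9.4,-20.3,14.6,0,0,0],[255,-9.4,-20.3,14.6,0,0,0]]'
python3 - <<'E'
from h import *
np.set_printoptions(precision=3,suppress=True)
d=get_image("side"); np.save("s1.npy",d); im=cv2.resize(d["frame"][110:260,240:400,::-1],None,fx=4.5,fy=4,interpolation=cv2.INTER_CUBIC); cv2.imwrite("pics/s1.png",im)
print(sense()["position"],proj(d,[sense()["position"],[.598,.051,.092]]))
E
```

```text
clock: 1.7
position: [0.5376, 0.0385, 0.0819]
tcp_rot: [[-0.975, -0.221, -0.008], [-0.221, 0.975, 0.001], [0.007, 0.003, -1.0]]
wrist_force: [-0.5, -0.4, 0.8]
gripper_width: -0.0001
grasp_force: 0.0
[0.539 0.039 0.084] [[290.606 199.642]
 [306.897 185.415]]
```

View pics/s1.png

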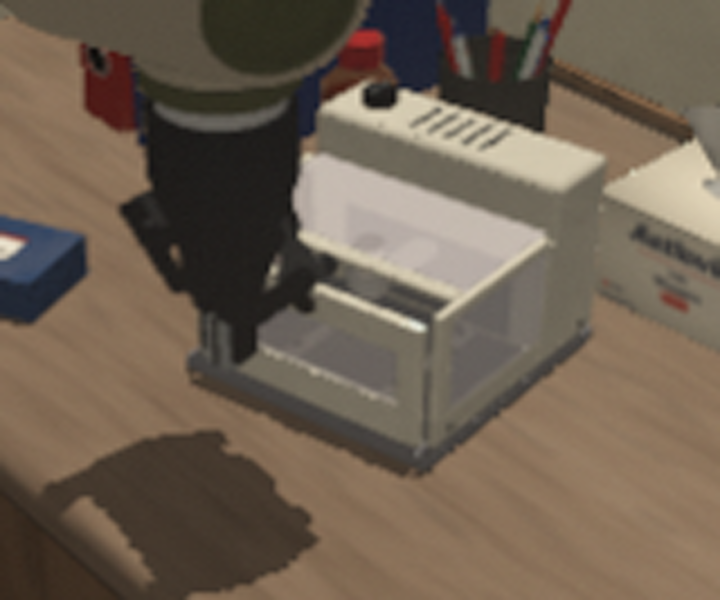

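The gripper is shut in front of the flap, with its tip at about (240,350) in the crop and level with the pad. Next I creep inward.

```bash
python3 -m handwheel '[[255,-1.5,0,0,0,0,0],[255,-3,0,0,0,0,0],[255,-4,0,0,0,0,0],[255,-4.2,0,0,0,0,0],[255,-4.4,0,0,0,0,0],[255,-4.6,0,0,0,0,0],[255,-4.7,0,0,0,0,0],[255,-4.7,0,0,0,0,0]]'
```

```text
clock: 2.55
position: [0.5851, 0.0491, 0.0854]
tcp_rot: [[-0.975, -0.222, -0.0], [-0.222, 0.975, 0.0], [0.0, 0.0, -1.0]]
wrist_force: [0.8, 0.9, -0.2]
gripper_width: 0.0001
grasp_force: 0.0
```

```bash
python3 -m handwheel '[[255,-0.1,0,0,0,0,0],[255,-0.2,0,0,0,0,0],[255,-0.3,0,0,0,0,0],[255,-0.4,0,0,0,0,0],[255,-0.5,0,0,0,0,0],[255,-0.6,0,0,0,0,0],[255,-0.6,0,0,0,0,0],[255,-0.6,0,0,0,0,0]]'
```

```text
clock: 3.35
position: [0.5908, 0.0505, 0.0854]
tcp_rot: [[-0.975, -0.222, -0.001], [-0.222, 0.975, -0.0], [0.001, 0.0, -1.0]]
wrist_force: [-5.4, -1.9, 4.3]
gripper_width: 0.0001
grasp_force: 2.6
```

```bash
python3 -m handwheel '[[255,-0.05,0,0,0,0,0],[255,-0.1,0,0,0,0,0],[255,-0.15,0,0,0,0,0],[255,-0.15,0,0,0,0,0],[255,-0.15,0,0,0,0,0],[255,-0.15,0,0,0,0,0],[255,-0.15,0,0,0,0,0],[255,-0.15,0,0,0,0,0]]'
```

```text
clock: 4.15
position: [0.5918, 0.0507, 0.0853]
tcp_rot: [[-0.975, -0.222, -0.002], [-0.222, 0.975, -0.0], [0.002, 0.0, -1.0]]
wrist_force: [-7.5, -1.8, 6.3]
gripper_width: 0.0003
grasp_force: 4.0
```

```bash
python3 -m handwheel '[[255,1,0,0,0,0,0],[255,4,0,0,0,0,0],[255,8,0,0,0,0,0],[255,12,0,0,0,0,0],[255,15,0,0,0,0,0],[255,15,0,-4,0,0,0],[255,15,0,-9,0,0,0],[255,15,0,-12,0,0,0]]'
python3 - <<'E'
from h import *
d=get_image("side"); np.save("s2.npy",d); im=cv2.resize(d["frame"][110:260,240:400,::-1],None,fx=4.5,fy=4,interpolation=cv2.INTER_CUBIC); cv2.imwrite("pics/s2.png",im)
E
```

```text
clock: 4.95
position: [0.4468, 0.0173, 0.2085]
tcp_rot: [[-0.975, -0.222, 0.005], [-0.222, 0.975, -0.001], [-0.005, -0.002, -1.0]]
wrist_force: [0.4, -0.9, -0.5]
gripper_width: -0.0004
grasp_force: 0.0
```

View pics/s2.png

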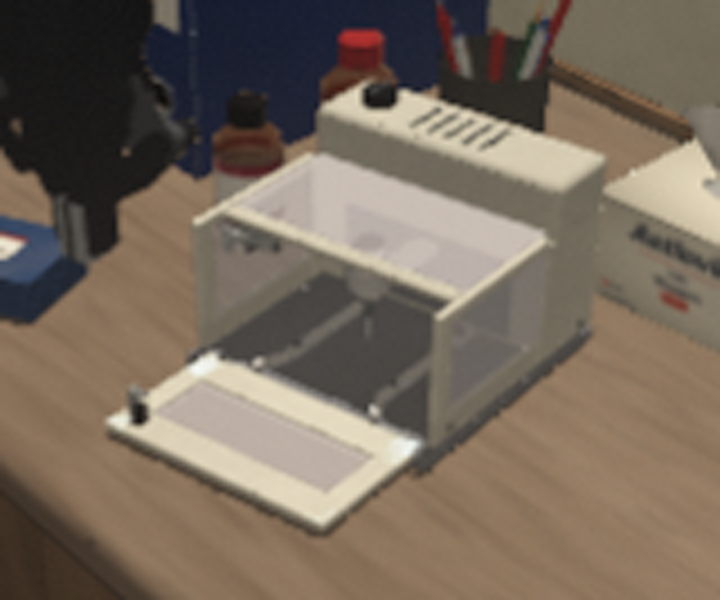

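The flap lies open and level, with its outer corners at (108,424) and (322,528). The guide ends are at (262,362) and (376,408), and the needle is visible near (368,338). Next I go above the carrier grip.

```bash
python3 -c "
from h import *
go([.489,-.306,.17],np.pi+.24)"
```

```text
shift [  3.28 -32.38   4.32] turn [-0.005  0.011 -0.016]
```

```bash
python3 -m handwheel '[[255,0.4,-4,0,0,0,0],[200,0.8,-8.5,0,0,0,0],[100,1.2,-13,0,0,0,0],[0,1.7,-17.5,0.5,0,0,0],[0,2.2,-22,1,0,0,0],[0,2.7,-26.5,2,0,0,-0.016],[0,3.1,-30.5,3,0,0,-0.016],[0,3.3,-32.4,4,0,0,-0.016]]'
python3 - <<'E'
from h import *
S=get_image("side");T=get_image("top"); np.save("s3.npy",S);np.save("t3.npy",T)
c=lambda d,x0,y0,w,h,W,H:cv2.resize(d["frame"][y0:y0+h,x0:x0+w,::-1],(W,H),interpolation=cv2.INTER_CUBIC)
im=np.zeros((600,800,3),np.uint8); im[:400,:400]=c(S,355,260,80,80,400,400); im[:400,400:]=c(T,250,160,100,100,400,400); im[400:,:400]=c(T,395,170,50,25,400,200);im[400:,400:]=c(S,285,160,60,30,400,200)
cv2.imwrite("pics/c3.png",im); print(sense()["position"])
E
```

```text
clock: 5.8
position: [0.4861, -0.3089, 0.1641]
tcp_rot: [[-0.972, -0.236, 0.001], [-0.236, 0.972, -0.001], [-0.001, -0.001, -1.0]]
wrist_force: [0.4, 0.8, -0.1]
gripper_width: 0.0855
grasp_force: 0.0
[ 0.4856459  -0.30721106  0.1631107 ]
```

View pics/c3.png

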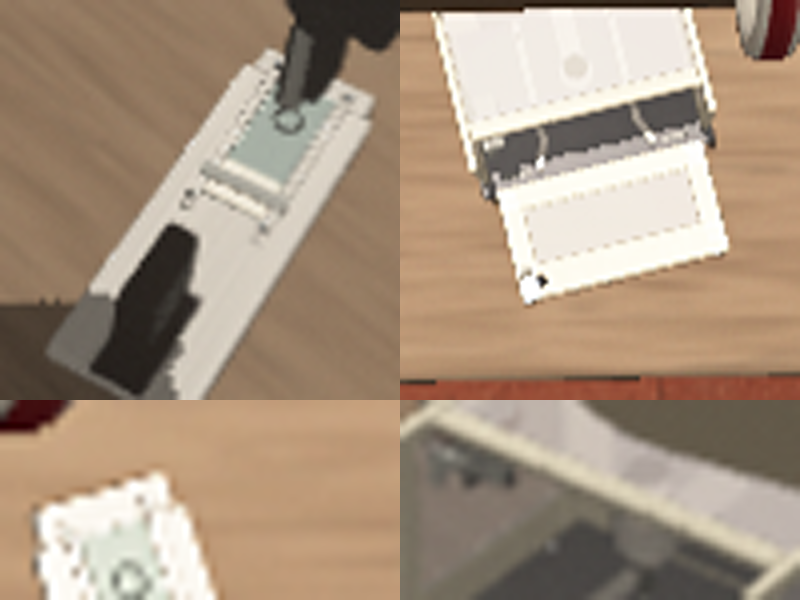

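Side crop: the ring is at (290,120), and the grip is between the open fingers' sides, running (185,230) to (115,370). Top crop: the open flap's outer corners are at (526,302) and (727,248), and the hinge corners at (500,190) and (702,142).

```bash
python3 - <<'E'
from h import *
from scipy.optimize import least_squares
np.set_printoptions(precision=4,suppress=True)
S=np.load("s3.npy",allow_pickle=True).item();T=np.load("t3.npy",allow_pickle=True).item()
def W(p,L):
    c,s=np.cos(p[2]),np.sin(p[2]);L=np.array(L);return np.c_[p[0]+c*L[:,0]-s*L[:,1],p[1]+s*L[:,0]+c*L[:,1],L[:,2]]
M={"S":(S,[[264,216],[311.6,242],[298.2,200.5],[323.6,212],[321.8,194.5]],[[-.092,.078,.012],[-.092,-.078,.012],[.018,.034,.019],[.018,-.034,.019],[.052,0,.0275]]),
   "T":(T,[[281.5,235.5],[331.75,222],[275,207.5],[325.5,195.5]],[[-.092,.078,.012],[-.092,-.078,.012],[0,.078,.012],[0,-.078,.012]])}
f=lambda p:np.concatenate([(proj(d,W(p,L))-np.array(x)).ravel() for d,x,L in M.values()])
r=least_squares(f,[.61,.05,.22],loss="soft_l1",x_scale=[.01,.01,.05]);print("station",r.x,r.fun.reshape(-1,2).round(1))
for nm,d,x in(("side",S,[[364.4,331],[404,273.4],[392,344],[429.6,284]]),("top",T,[[417.5,244.75],[400.5,189.75],[436.25,240.25],[417,182.75]])):
    q=atz(d,x,.008);a=q[1]-q[0];b=q[3]-q[2];print(nm,q[:,:2],np.arctan2(a[1],a[0]),np.arctan2(b[1],b[0]))
    # width & centreline
C={"S":(S,[[355+290/5,260+120/5]]),"T":(T,[[395+130/8,170+180/8]])}
for k,(d,x) in C.items(): print("ring",k,atz(d,x,.0095))
E
```

```text
station [0.6027 0.05   0.2339] [[-2.   0.6]
 [-0.5  0.7]
 [ 4.6 -0.8]
 [ 0.1 -2.4]
 [-0.9  1.1]
 [ 0.2  0.3]
 [ 1.7  0.5]
 [-0.9 -2.2]
 [ 0.1 -3.3]]
side [[ 0.4592 -0.2971]
 [ 0.6294 -0.2483]
 [ 0.4785 -0.3503]
 [ 0.6485 -0.3037]] 0.2791385134059289 0.2677527549214875
top [[ 0.4614 -0.2934]
 [ 0.6252 -0.2498]
 [ 0.4734 -0.3499]
 [ 0.6455 -0.3004]] 0.26022124097057725 0.2796888297129933
ring S [[ 0.62   -0.2814  0.0095]]
ring T [[ 0.6163 -0.2813  0.0095]]
```

```bash
python3 -c "
from h import *
go([.491,-.315,.016],np.pi+.272)"
```

```text
shift [-0.35 -0.91 14.71] turn [ 0.002 -0.001 -0.034]
```

```bash
python3 -m handwheel '[[0,-0.35,-0.9,2,0,0,-0.034],[0,-0.35,-0.9,5,0,0,-0.034],[0,-0.35,-0.9,8,0,0,-0.034],[0,-0.35,-0.9,11,0,0,-0.034],[0,-0.35,-0.9,13.5,0,0,-0.034],[0,-0.35,-0.9,14.7,0,0,-0.034],[0,-0.35,-0.9,14.7,0,0,-0.034],[0,-0.35,-0.9,14.7,0,0,-0.034]]'
python3 -m handwheel '[[80,0,0,0,0,0,0],[140,0,0,0,0,0,0],[200,0,0,0,0,0,0],[230,0,0,0,0,0,0],[255,0,0,0,0,0,0],[255,0,0,0,0,0,0],[255,0,0,0,0,0,0],[255,0,0,0,0,0,0]]' 40
python3 - <<'E'
from h import *
S=get_image("side");cv2.imwrite("pics/g.png",cv2.resize(S["frame"][240:360,340:460,::-1],None,fx=5,fy=5,interpolation=cv2.INTER_CUBIC)); print(sense()["position"])
E
```

```text
clock: 6.7
position: [0.4923, -0.3135, 0.0195]
tcp_rot: [[-0.962, -0.271, 0.001], [-0.271, 0.962, -0.001], [-0.001, -0.001, -1.0]]
wrist_force: [0.4, -0.2, 0.3]
gripper_width: 0.0853
grasp_force: 0.0
clock: 7.5
position: [0.4919, -0.3139, 0.0186]
tcp_rot: [[-0.963, -0.271, 0.0], [-0.271, 0.963, -0.001], [-0.0, -0.001, -1.0]]
wrist_force: [-0.5, -0.4, 4.4]
gripper_width: 0.0134
grasp_force: 40.2
[ 0.49184263 -0.31389202  0.01859791]
```

View pics/g.png

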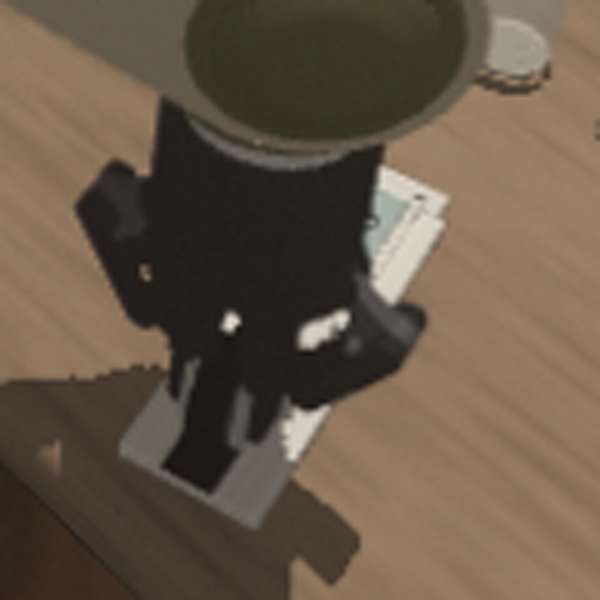

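Gripped: the opening reads 13.4 mm, the fingers sit on the grip at (215,400), and the plate lies ahead under the gripper. Lift and carry it to in front of the flap.

```bash
python3 -m handwheel '[[255,0,0,-0.5,0,0,0],[255,0,0,-2,0,0,0],[255,1,0,-4,0,0,0],[255,3,1,-6,0,0,0],[255,5,3,-7.5,0,0,0],[255,5,6,-7.5,0,0,0.02],[255,4,9,-7.5,0,0,0.04],[255,3,12,-7.5,0,0,0.04]]' 60
python3 -c "
from h import *
go([.418,.006,.09],np.pi+.234)"
```

```text
clock: 8.35
position: [0.4296, -0.205, 0.0933]
tcp_rot: [[-0.973, -0.231, -0.001], [-0.231, 0.973, 0.001], [0.0, 0.001, -1.0]]
wrist_force: [0.7, 0.0, -0.6]
gripper_width: 0.0132
grasp_force: 58.4
shift [-3.73 20.8   0.35] turn [ 0.001 -0.    -0.001]
```

```bash
python3 -m handwheel '[[255,-0.5,3,0,0,0,0],[255,-1,6,0,0,0,0],[255,-1.6,9,0,0,0,0],[255,-2.2,12,0,0,0,0],[255,-2.8,15.5,0,0,0,0],[255,-3.4,18.8,0,0,0,0],[255,-3.7,20.8,0,0,0,0],[255,-3.7,20.8,0,0,0,0]]'
python3 - <<'E'
from h import *
S=get_image("side");T=get_image("top"); np.save("s4.npy",S);np.save("t4.npy",T)
c=lambda d,x0,y0,w,h,W,H:cv2.resize(d["frame"][y0:y0+h,x0:x0+w,::-1],(W,H),interpolation=cv2.INTER_CUBIC)
im=np.zeros((600,800,3),np.uint8); im[:300]=c(S,250,165,120,45,800,300)  if 0 else c(S,225,160,160,60,800,300); im[300:]=c(T,240,180,160,60,800,300)
cv2.imwrite("pics/c4.png",im); print(sense()["position"])
E
```

```text
clock: 9.15
position: [0.417, 0.0068, 0.0932]
tcp_rot: [[-0.972, -0.235, -0.002], [-0.235, 0.972, 0.001], [0.001, 0.001, -1.0]]
wrist_force: [-0.1, -0.3, -1.2]
gripper_width: 0.0131
grasp_force: 58.6
[0.41795755 0.00463964 0.09329884]
```

View pics/c4.png

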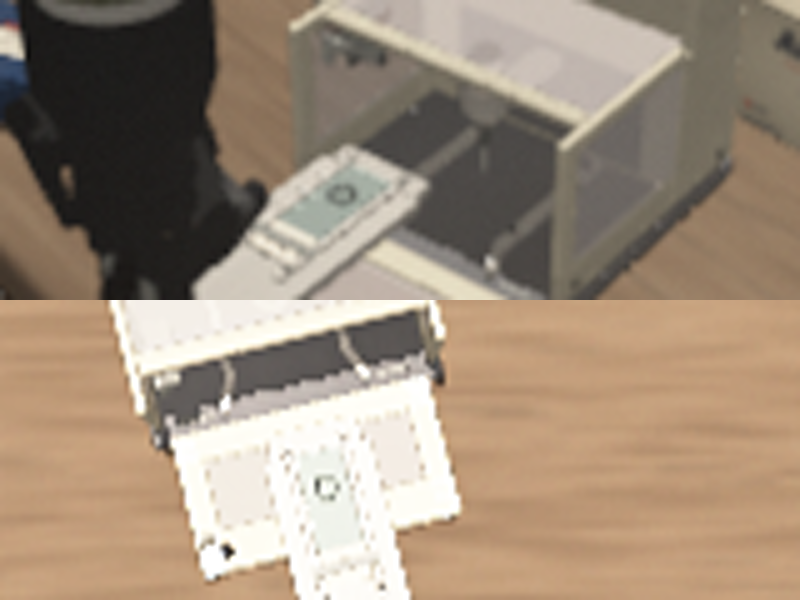

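The ring is at (342,194) in the side crop and (326,487) in the top crop. The needle tip is near side (485,172). The carrier lies centred over the flap and pointing in.

```bash
python3 - <<'E'
from h import *
from scipy.optimize import least_squares
np.set_printoptions(precision=4,suppress=True)
S=np.load("s4.npy",allow_pickle=True).item();T=np.load("t4.npy",allow_pickle=True).item()
def W(p,L):
    c,s=np.cos(p[2]),np.sin(p[2]);L=np.array(L);return np.c_[p[0]+c*L[:,0]-s*L[:,1],p[1]+s*L[:,0]+c*L[:,1],L[:,2]]
M=[(S,[[264,216],[311.6,242],[323.5,212.5],[322,194.4]],[[-.092,.078,.012],[-.092,-.078,.012],[.018,-.034,.019],[.052,0,.0275]]),
   (T,[[281.8,235.5],[332,222.3]],[[-.092,.078,.012],[-.092,-.078,.012]])]
f=lambda p:np.concatenate([(proj(d,W(p,L))-np.array(x)).ravel() for d,x,L in M])
r=least_squares(f,[.61,.05,.22],loss="soft_l1",x_scale=[.01,.01,.05]);st=r.x;print("station",st,r.fun.reshape(-1,2).round(1).tolist())
for d,x in((S,[[293.4,198.8]]),(T,[[305.2,217.4]])):
    q=atz(d,x,.0842)[0]; c,s=np.cos(st[2]),np.sin(st[2])
    v=q[:2]-st[:2]; print("ring",q,"in station",c*v[0]+s*v[1],-s*v[0]+c*v[1])
v=np.array([.4178,.0055])-st[:2];print("tcp in st",c*v[0]+s*v[1],-s*v[0]+c*v[1])
np.save("st.npy",st)
g=lambda p:W(st,[p])
print(proj(S,g([.018,.034,.019])),proj(S,g([.018,-.034,.019])))
E
```

```text
station [0.6048 0.05   0.2257] [[-1.3, 0.1], [-0.2, 0.3], [0.8, -3.2], [-0.3, 1.0], [-0.4, -0.6], [1.3, -0.3]]
ring [0.5459 0.0372 0.0842] in station -0.060258771589238494 0.0007765441061207256
ring [0.5429 0.0349 0.0842] in station -0.0637006525100015 -0.0008118544672769592
tcp in st -0.19219674320637897 -0.0015024256152538842
[[303.5411 199.3484]] [[324.2934 209.3313]]
```

```bash
python3 -m handwheel '[[255,0,0.1,1.5,0,0,0.005],[255,0,0.1,3,0,0,0.005],[255,0,0.1,4.5,0,0,0.005],[255,0,0.1,5.5,0,0,0.005],[255,0,0.1,6,0,0,0.005],[255,0,0.1,6.1,0,0,0.005],[255,0,0.1,6.1,0,0,0.005],[255,0,0.1,6.1,0,0,0.005]]'
```

```text
clock: 10.05
position: [0.4181, 0.0054, 0.0327]
tcp_rot: [[-0.974, -0.227, 0.001], [-0.227, 0.974, -0.0], [-0.001, -0.0, -1.0]]
wrist_force: [0.3, -0.2, -0.6]
gripper_width: 0.0132
grasp_force: 58.7
```

```bash
python3 -m handwheel '[[255,-0.7,0,0,0,0,0],[255,-1.5,0,0,0,0,0],[255,-2.3,0,0,0,0,0],[255,-3.1,0,0,0,0,0],[255,-3.9,0,0,0,0,0],[255,-4.7,0,0,0,0,0],[255,-5.5,0,0,0,0,0],[255,-5.5,0,0,0,0,0]]'
```

```text
clock: 10.85
position: [0.4722, 0.0184, 0.0322]
tcp_rot: [[-0.974, -0.228, 0.0], [-0.228, 0.974, 0.0], [-0.0, 0.0, -1.0]]
wrist_force: [-0.2, 0.1, -1.0]
gripper_width: 0.0136
grasp_force: 58.6
```

```bash
python3 -m handwheel '[[255,-0.6,0,0,0,0,0],[255,-1.2,0,0,0,0,0],[255,-1.8,0,0,0,0,0],[255,-2.4,0,0,0,0,0],[255,-3,0,0,0,0,0],[255,-3.6,0,0,0,0,0],[255,-4,0,0,0,0,0],[255,-4,0,0,0,0,0]]'
python3 - <<'E'
from h import *
S=get_image("side"); np.save("s5.npy",S)
cv2.imwrite("pics/s5.png",cv2.resize(S["frame"][165:225,280:360,::-1],(800,600),interpolation=cv2.INTER_CUBIC)); print(sense()["position"])
E
```

```text
clock: 11.65
position: [0.51, 0.028, 0.0319]
tcp_rot: [[-0.974, -0.228, -0.002], [-0.228, 0.974, 0.001], [0.001, 0.001, -1.0]]
wrist_force: [0.6, 6.0, -4.1]
gripper_width: 0.0131
grasp_force: 58.5
[0.50996161 0.02797642 0.03192058]
```

View pics/s5.png

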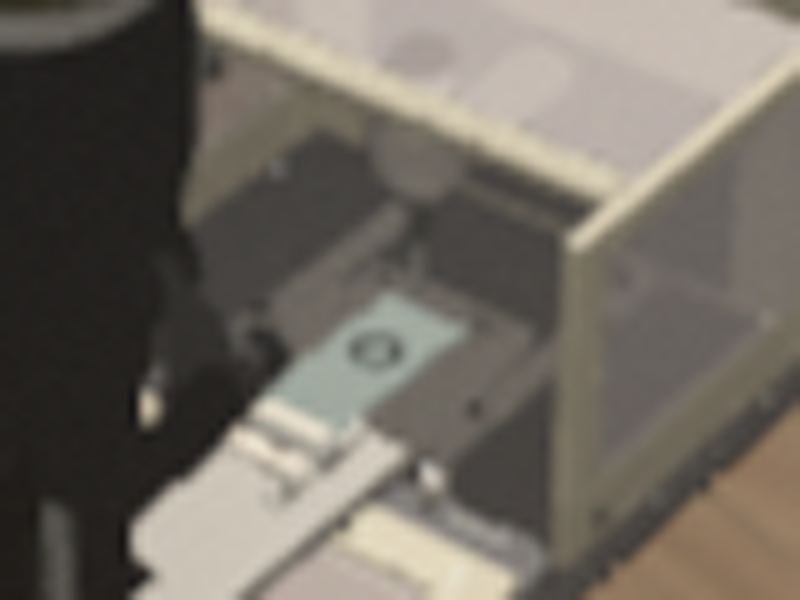

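The ring is at crop (376,351), which is pixel (317.6,200.1). The needle tip is at about (415,275), pixel (321.5,192.5). The carrier is between the guides, resting lightly against the right one.

```bash
python3 - <<'E'
from h import *
np.set_printoptions(precision=4,suppress=True)
S=np.load("s5.npy",allow_pickle=True).item();st=np.load("st.npy")
c,s=np.cos(.228),np.sin(.228)
def loc(q): v=q[:2]-st[:2]; return np.array([c*v[0]+s*v[1],-s*v[0]+c*v[1]])
r=atz(S,[[317.6,200.1]],.0228)[0];print("ring",r,loc(r))
for p in([322,194.4],[321.8,194.5],[321.5,192.5]): n=atz(S,[p],.0275)[0];print("needle",n,loc(n)-loc(r))
print("tcp",loc(np.array([.51,.028])))
# needle columns: dark/bright vertical profile around the needle
g=cv2.cvtColor(S["frame"],cv2.COLOR_RGB2GRAY);print(g[182:204,314:330])
E
```

```text
ring [0.6381 0.0575 0.0228] [ 0.0342 -0.0002]
needle [0.6589 0.0644 0.0275] [0.0218 0.002 ]
needle [0.6583 0.0644 0.0275] [0.0211 0.0022]
needle [0.6633 0.0716 0.0275] [0.0277 0.0081]
tcp [-0.0973  0.    ]
[[ 68  68  68  77  93 103 107 106 106 104 102  99  85  71  68  70]
 [ 68  68  68  70  79  96 106 109 109 107  98  91  87  84  76  69]
 [ 69  68  68  68  68  80  89  96  99  97  84  73  79  84  86  84]
 [ 69  68  68  69  84  90  81  74  74  76  70  69  71  72  79  84]
 [ 68  68  73  85  99 105  88  66  60  66  70  71  72  71  68  71]
 [ 70  75  88 102 104 102  84  63  61  67  69  71  70  70  69  70]
 [ 80  92 100 105 102  92  72  63  63  68  70  71  70  71  72  71]
 [ 96 103 103  97  88  76  68  76  73  70  70  69  70  71  71  70]
 [103 102  98  87  74  70  71  88  80  70  71  71  71  71  71  71]
 [104  93  87  92  86  82  77  91  81  70  72  71  69  70  70  70]
 [ 96  91  96  96  88  98  94  98  84  72  70  72  70  70  71  72]
 [ 97 101 104 101  97 102 105  99  94  92  82  73  70  70  70  71]
 [103 106 107 115 136 135 117 102 102 104  99  93  86  75  70  71]
 [101 107 114 139 161 161 150 135 118 107 104 106 101  91  85  76]
 [111 128 143 159 167 166 166 162 149 136 119 105 104  95  93  93]
 [138 155 165 166 165 167 167 166 166 163 150 140 122  93  88  97]
 [161 147 133 133 133 143 160 167 167 167 166 152 125 100  97  98]
 [154 112 120 136 136 111 146 167 166 158 144 123 109 101 105 107]
 [154 113 129 148 138  99 141 166 153 132 113 105 106 106 106 107]
 [166 147 139 132 131 135 156 155 128 111 106 104 105 106 106 106]
 [165 165 162 154 160 167 153 127 111 107 104 105 106 106 107 102]
 [165 165 167 166 161 147 124 108 106 106 106 106 105 106 104 100]]
```

```bash
python3 - <<'E'
from h import *
a=[cv2.cvtColor(np.load(f+".npy",allow_pickle=True).item()["frame"],cv2.COLOR_RGB2GRAY).astype(float) for f in("s2","s3","s4")]
g=np.mean(a,0).round().astype(int);print(g[184:202,315:330])
E
```

```text
[[ 71  71  71  72  82  91  99 102 101  87  76  83  88  88  87]
 [ 71  71  72  86  92  83  78  77  79  74  72  73  75  81  86]
 [ 72  77  88 103 108  91  70  64  70  72  72  73  72  73  74]
 [ 77  92 106 107 106  86  66  63  69  73  73  73  72  73  74]
 [ 95 105 108 106  95  75  64  65  71  73  73  73  73  74  73]
 [108 108 101  92  78  71  80  76  72  73  73  74  73  74  73]
 [107 100  87  75  73  73  91  84  73  74  73  73  74  72  72]
 [ 96  83  76  73  73  73  92  85  72  73  73  73  74  73  74]
 [ 80  72  73  73  72  74  93  85  74  73  73  73  74  73  73]
 [ 73  74  73  73  73  73  89  82  73  73  72  73  74  73  72]
 [ 74  74  74  73  74  73  80  77  72  73  72  73  73  73  72]
 [ 73  73  74  74  74  74  74  75  73  73  72  73  72  73  73]
 [ 73  73  74  73  73  74  73  74  73  73  73  73  72  72  72]
 [ 73  73  73  73  73  73  73  73  74  73  73  73  72  73  72]
 [ 72  72  73  72  73  72  72  73  73  73  72  72  72  72  73]
 [ 73  73  72  72  73  73  73  73  73  71  72  72  72  72  72]
 [ 73  72  72  73  73  72  72  73  72  71  72  72  72  72  72]
 [ 73  72  73  72  72  72  71  72  72  72  71  72  72  73  71]]
```

```bash
python3 - <<'E'
from h import *
np.set_printoptions(precision=4,suppress=True)
S=np.load("s5.npy",allow_pickle=True).item();T=np.load("t4.npy",allow_pickle=True).item()
c,s=np.cos(.228),np.sin(.228);R=np.array([[c,s],[-s,c]])
n=atz(S,[[321.35,193.8]],.0275)[0];r=atz(S,[[317.05,199.6]],.0228)[0]
print(n,r,"move in station axes",R@(n-r)[:2])
n[2]=.0215;print("target ring px",proj(S,[n]))
E
```

```text
[0.6593 0.0675 0.0275] [0.6384 0.06   0.0228] move in station axes [0.0221 0.0025]
target ring px [[321.3227 195.6065]]
```

```bash
python3 -m handwheel '[[255,-0.2,0.05,0,0,0,0],[255,-0.5,0.1,0,0,0,0],[255,-0.8,0.15,0,0,0,0],[255,-1.1,0.15,0,0,0,0],[255,-1.4,0.15,0,0,0,0],[255,-1.7,0.15,0,0,0,0],[255,-1.9,0.15,0,0,0,0],[255,-1.9,0.15,0,0,0,0]]'
python3 - <<'E'
from h import *
S=get_image("side"); np.save("s6.npy",S)
g=cv2.cvtColor(S["frame"],cv2.COLOR_RGB2GRAY);print(g[186:203,313:331]);print(sense()["wrist_force"])
E
```

```text
clock: 12.5
position: [0.529, 0.0331, 0.0323]
tcp_rot: [[-0.974, -0.227, 0.001], [-0.227, 0.974, 0.0], [-0.001, -0.0, -1.0]]
wrist_force: [-0.3, 4.2, -3.8]
gripper_width: 0.0137
grasp_force: 58.6
[[ 68  67  67  72  83 100 103  88  66  60  67  69  68  71  69  70  71  76]
 [ 67  68  73  88 100 102 101  81  62  67  73  71  69  69  69  70  69  70]
 [ 69  79  92  99 103  96  90  83  66  69  86  90  84  76  71  69  70  70]
 [ 82  96 103 103 102  99  96  93  85  77  94 103 100  92  85  77  72  69]
 [102 103 102 102 102 108 104 102  98 105 120 117 105 101  99  94  90  80]
 [100 102 104 105 104 105 101 105 102 131 154 149 135 118 105 104 105  99]
 [102 104 105 105 105 104 115 134 115 146 165 165 161 148 134 118 107 102]
 [ 99 104 101 105 107 115 140 160 129 148 166 165 166 164 161 150 138 127]
 [ 78  97  99 108 114 137 161 145 114 123 133 154 165 165 166 166 153 131]
 [ 55  87 109 126 142 159 146 133 136 133 107 117 154 166 165 154 129 111]
 [ 46  99 138 154 163 165 121 119 142 147 112 101 147 164 155 129 110 106]
 [ 82 133 159 166 164 166 144 129 125 124 130 142 154 149 130 111 105 105]
 [129 160 166 165 164 163 165 161 151 147 159 156 138 121 107 104 105 106]
 [157 166 165 164 164 164 164 164 165 165 155 132 112 105 104 104 105 105]
 [165 164 163 164 163 165 166 165 164 154 129 113 105 102 105 105 105 103]
 [155 162 162 163 164 163 164 164 151 127 111 108 104 103 105 105 105 101]
 [133 144 155 163 164 163 159 144 123 106 106 106 105 104 104 106 100  99]]
[-1.1327807   3.7631265  -2.82553264]
```

```bash
cat > reg.py <<'E'
from h import *
from scipy.optimize import minimize
from scipy.ndimage import map_coordinates
def ringpx(S):
    A=cv2.cvtColor(np.load("s5.npy",allow_pickle=True).item()["frame"],cv2.COLOR_RGB2GRAY).astype(float)
    B=cv2.cvtColor(S["frame"],cv2.COLOR_RGB2GRAY).astype(float)
    yy,xx=np.mgrid[194:201,316:328]; m=~((abs(xx-321)<=1)&(yy<=194))
    def f(p): return (((map_coordinates(A,[yy-p[1],xx-p[0]],order=3)-B[yy,xx])**2)[m]).mean()
    best=min((minimize(f,[a,b],method="Nelder-Mead") for a in(3,4,5) for b in(-3,-4,-5)),key=lambda r:r.fun)
    return best.x+[317.05,199.6],best.fun
E
python3 - <<'E'
from reg import *
np.set_printoptions(precision=4,suppress=True)
S=np.load("s6.npy",allow_pickle=True).item()
c,s=np.cos(.228),np.sin(.228);R=np.array([[c,s],[-s,c]])
p,e=ringpx(S);n=atz(S,[[321.35,193.8]],.0275)[0];r=atz(S,[p],.0228)[0]
print(p,e,R@(n-r)[:2])
# ring centre in s5 by dark-weighted centroid
g=cv2.cvtColor(np.load("s5.npy",allow_pickle=True).item()["frame"],cv2.COLOR_RGB2GRAY).astype(float)[197:203,314:321]
w=np.clip(162-g,0,None); w[-1]=0; w[0]*=0
yy,xx=np.mgrid[197:203,314:321];print((w*xx).sum()/w.sum(),(w*yy).sum()/w.sum());print(g.astype(int))
E
```

```text
[321.5835 195.7855] 32.78349813334721 [0.0016 0.002 ]
317.1877729257642 199.51237263464338
[[138 155 165 166 165 167 167]
 [161 147 133 133 133 143 160]
 [154 112 120 136 136 111 146]
 [154 113 129 148 138  99 141]
 [166 147 139 132 131 135 156]
 [165 165 162 154 160 167 153]]
```

```bash
python3 -m handwheel '[[255,-0.03,0.05,0,0,0,0],[255,-0.06,0.1,0,0,0,0],[255,-0.1,0.15,0,0,0,0],[255,-0.15,0.2,0,0,0,0],[255,-0.15,0.2,0,0,0,0],[255,-0.15,0.2,0.05,0,0,0],[255,-0.15,0.2,0.1,0,0,0],[255,-0.15,0.2,0.1,0,0,0]]'
python3 - <<'E'
from reg import *
np.set_printoptions(precision=4,suppress=True)
S=get_image("side"); np.save("s7.npy",S)
c,s=np.cos(.228),np.sin(.228);R=np.array([[c,s],[-s,c]])
p,e=ringpx(S);p-=[.08,.08];n=atz(S,[[321.35,193.8]],.0275)[0];r=atz(S,[p],.0218)[0]
print(p,e,R@(n-r)[:2]);g=cv2.cvtColor(S["frame"],cv2.COLOR_RGB2GRAY);print(g[188:200,316:328])
E
```

```text
clock: 13.35
position: [0.5295, 0.0352, 0.0313]
tcp_rot: [[-0.974, -0.227, 0.0], [-0.227, 0.974, -0.0], [-0.0, -0.0, -1.0]]
wrist_force: [-0.3, -0.1, -2.0]
gripper_width: 0.0131
grasp_force: 58.9
[321.2904 195.6506] 29.90893071259382 [0.0005 0.0003]
[[101 103  95  92  82  66  67  86  90  84  75  70]
 [104 102 100  97  90  82  78  94 101  98  92  85]
 [104 104 107 105  98  96 107 123 117 105 102  99]
 [104 105 106 102 107 103 135 154 150 134 117 106]
 [104 106 106 114 137 117 145 165 165 160 150 136]
 [104 107 114 140 160 129 146 165 165 165 166 162]
 [104 118 139 148 145 122 124 130 155 164 166 167]
 [133 148 161 132 130 141 136 106 128 159 166 165]
 [161 165 165 121 118 141 136 105 129 160 165 152]
 [165 166 165 145 133 129 115 125 155 155 144 122]
 [164 163 164 165 165 153 148 159 155 133 113 105]
 [164 163 164 165 166 165 165 155 128 114 107 105]]
```

```bash
python3 -m handwheel '[[255,-0.05,0.02,0.04,0,0,0],[255,-0.05,0.02,0.08,0,0,0],[255,-0.05,0.02,0.1,0,0,0],[255,-0.05,0.02,0.1,0,0,0],[255,-0.05,0.02,0.1,0,0,0],[255,-0.05,0.02,0.1,0,0,0],[255,-0.05,0.02,0.1,0,0,0],[255,-0.05,0.02,0.1,0,0,0]]' 20
python3 - <<'E'
from reg import *
np.set_printoptions(precision=4,suppress=True)
S=get_image("side"); np.save("s8.npy",S)
c,s=np.cos(.228),np.sin(.228);R=np.array([[c,s],[-s,c]])
p,e=ringpx(S);p-=[.08,.08];n=atz(S,[[321.35,193.8]],.0275)[0];r=atz(S,[p],.0215)[0]
print(p,e,R@(n-r)[:2])
E
```

```text
clock: 14.2
position: [0.53, 0.0356, 0.0306]
tcp_rot: [[-0.974, -0.227, 0.0], [-0.227, 0.974, -0.0], [-0.0, -0.0, -1.0]]
wrist_force: [-2.3, -0.5, 5.0]
gripper_width: 0.0132
grasp_force: 59.7
[321.2758 195.6591] 34.34765776567747 [0.0003 0.    ]
```

Contact with the bed (+5 N upward) and the ring is within 0.5 mm of the needle. Releasing.

```bash
python3 -m handwheel '[[235,0,0,0,0,0,0],[200,0,0,0,0,0,0],[150,0,0,0,0,0,0],[100,0,0,0,0,0,0],[90,0,0,0,0,0,0],[90,0,0,-1,0,0,0],[90,0,0,-4,0,0,0],[90,0,0,-8,0,0,0]]'
python3 -m handwheel '[[90,1,0,-2,0,0,0],[90,4,0,-5,0,0,0],[90,8,0,-8,0,0,0],[90,12,0,-8,0,0,0],[90,12,0,-8,0,0,0],[90,12,0,-8,0,0,0],[90,12,0,-8,0,0,0],[90,12,0,-8,0,0,0]]'
python3 - <<'E'
from reg import *
np.set_printoptions(precision=4,suppress=True)
S=get_image("side");np.save("s9.npy",S)
c,s=np.cos(.228),np.sin(.228);R=np.array([[c,s],[-s,c]])
p,e=ringpx(S);p-=[.08,.08];n=atz(S,[[321.35,193.8]],.0275)[0];r=atz(S,[p],.0215)[0]
print(p,e,R@(n-r)[:2])
T=get_image("top")
im=np.zeros((600,800,3),np.uint8);im[:,:400]=cv2.resize(S["frame"][130:250,255:335,::-1],(400,600),interpolation=3)
im[:300,400:]=cv2.resize(S["frame"][180:210,302:342,::-1],(400,300),interpolation=3);im[300:,400:]=cv2.resize(T["frame"][185:260,260:360,::-1],(400,300),interpolation=3)
cv2.imwrite("pics/f.png",im)
E
```

```text
clock: 15.05
position: [0.5292, 0.0357, 0.1107]
tcp_rot: [[-0.974, -0.227, -0.003], [-0.227, 0.974, 0.001], [0.003, 0.001, -1.0]]
wrist_force: [0.4, -1.1, 0.8]
gripper_width: 0.0551
grasp_force: 0.0
clock: 15.85
position: [0.4138, 0.0084, 0.1902]
tcp_rot: [[-0.974, -0.228, -0.0], [-0.228, 0.974, 0.0], [0.0, 0.0, -1.0]]
wrist_force: [0.2, 0.1, -0.3]
gripper_width: 0.0555
grasp_force: 0.0
[321.3602 195.6838] 45.953542777235675 [0.0002 0.0003]
```

View pics/f.png

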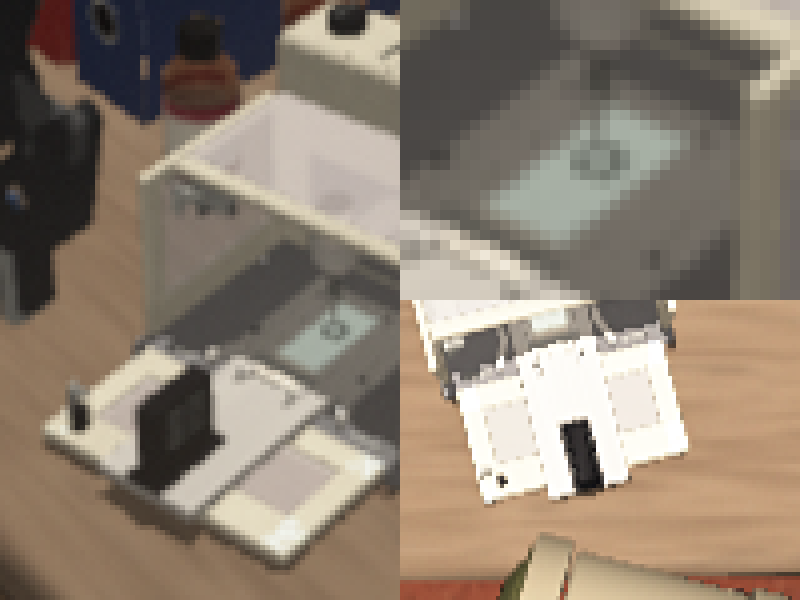

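The carrier lies flat between the guides, and the ring at (600,158) in the zoomed crop is directly below the needle tip. The flap is flat, the bottle is standing and the gripper is clear.

```bash
python3 -c "
from station import *
print(finish_job())"
```

```text
the job is handed in; nothing more can be done
None
```

The job is handed in: the flap is pressed open and lying flat, and the carrier is flat in the guides and released, with the ring within about 0.5 mm of the needle by my camera measurement, at about 16 s of the 64 s allowed.

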